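Shut down the packing-room oven and open it to cool

TASK

Shut down the small bench-top oven: turn its thermostat, the knob with the long straight bar grip, fully anticlockwise until it rests at its end stop, with the door still shut. Only then swing the oven door at least half way open (more than 45 degrees) and leave it standing open to cool. Leave the round timer knob as it is set, and do not disturb the carton, the jar or the baking tin.

Things in the scene. Friction and masses are not known exactly. Their poses are not given: they have to be found in the camera images.
- oven: White oven, 280 deep (x) x 410 wide (y) x 220 mm high, fixed. Origin: on the table, foot of its front face, where chamber and control column meet; x into the oven, y to its left, z up. Chamber and door: y 0 to 200 mm. Column: y 0 to -210, front 140 mm high; its panel slopes up 30 deg from x 0, z 140 to x 139, z 220 mm, with two knobs at y -55 and -155 mm, in either order
- thermostat (a joint): angle of the thermostat knob, rad: 0 = off, the anticlockwise end stop; grows as it is turned clockwise (seen looking at the knob); upper stop 4.7. Stiff: about 0.12 N m to turn
- thermostat_grip (a point): Point on the thermostat's axis, 9 mm below its top, 40 mm above the panel. Black knob: skirt disc 64 mm across, 10 high; on it a straight bar 62 long (x axis) x 16 wide (y axis) x 33 mm high, white line on top at its -x end. z = turning axis, out of the panel (30 deg from vertical, leaning to the robot). Under it an aluminium dial plate, 86 across, 6 mm thick
- timer_grip (a point): Point on the timer knob's axis, 6 mm below its top, 32 mm above the panel. Black round ribbed knob, 48 mm across x 24 mm on a skirt disc of 60 mm; same kind of axes and dial plate. Not to be turned
- timer_mark (a point): End of the white pointer line on top of the timer knob, 22 mm from its axis
- door (a joint): opening angle of the oven door, rad: 0 = shut, grows as it swings towards the robot, up to 1.9. It stays where it is left; about 0.15 N m to turn. Hinge upright, on the door's left edge seen from the robot
- door_handle (a point): Grip point on the axis of the door's handle, 195 mm above the table: a black upright round bar, 16 mm thick, 37 to 213 mm above the table, its axis 45 mm in front of the door's face, on steel standoffs 65 and 145 mm above the table. Axes turn with the door: x into the door, y towards the hinge, z up. 165 mm (y) and 65 mm (x) from the hinge axis
- door_hinge (a point): Point on the door's upright hinge axis, at the height of door_handle. The door is 193 wide, 20 thick, 200 mm high, its top 215 mm above the table
- carton: Small white and purple cardboard carton, 70 x 120 x 50 mm high, lying on the oven's top, above the chamber; origin at the centre of its underside. Bystander
- jar: Glass jar with steel lid, 72 mm across, 110 mm high, on the table to the right; origin at the centre of its underside. Bystander
- tin: Dark steel baking tin, open at the top, 100 x 200 x 60 mm high, on the table to the left; origin at the centre of its underside. Bystander

How it is judged:
On the way, in this order (a step that is already met when the one before it is completed fails the run):
1. the thermostat is at its anticlockwise end stop while the door is still shut (value of joint thermostat below 0.06 rad and value of joint door below 0.08 rad), for 0.2 s.
2. the door is open by more than 45 degrees (value of joint door above 0.78 rad), for 0.2 s.
At the end, for the whole second after the job is handed in: The thermostat is within 0.06 rad of its anticlockwise end stop, and the door stands still, open by more than 0.78 rad (45 degrees) (value of joint thermostat below 0.06 rad and value of joint door above 0.78 rad and velocity of joint door between -0.05 and 0.05 rad/s); the robot touches nothing.
It fails at once if the door is opened (over 0.15 rad) while the thermostat is not yet off (over 0.15 rad) (value of joint each of door, thermostat above 0.15 rad).
It fails at once if the timer knob is turned (its mark moves over 6 mm) (distance of timer_mark from where it was at the start of the episode above 0.006 m).
It fails at once if the carton, jar or tin is moved by over 25 mm or tipped (distance of any of carton, jar, tin from where it was at the start of the episode above 0.025 m or angle between any of carton, jar, tin's own z axis and vertical above 0.3 rad).
It also fails if it takes over 67 s, if anything falls off the work surface, if the arm or the gripper's body presses on something with over 40 N, if the wrist force passes 120 N, or if a joint passes its speed limit or range.

ROBOT

A 6-joint arm with a two-finger parallel gripper is mounted at the origin on the work surface. World frame = base frame: x ahead of the robot, y to its left, z up, the work surface at z = 0. Lengths are in m, angles in rad, forces in N, time in s.
With the tool pointing down it reaches from about 0.375 to 0.975 m from the base axis. Payload 3.8 kg.
Tool frame: the origin (TCP) lies midway between the tips of the shut fingers; the grasp point (between the pads) lies 19 mm behind it; x points along the fingers, y is the direction in which the jaws open and shut, and the axes are right-handed (so a half turn about x gives the same grasp; the last joint's range is limited). The gripper opens to 88 mm and grips with 3 to 60 N. Pads are 18 mm wide; open, the fingers measure 123 mm over their backs; the gripper's body (75 mm by 187 mm) begins 45 mm behind the grasp point.
Start: joints at [-1.278, 0.264, 1.604, -0, 1.274, -0.037], TCP at [0.219, -0.639, 0.239] pointing down, gripper open.
Joint ranges: [-2.63, 2.63], [-0.94, 2.18], [0.31, 2.57], [-1.31, 4.45], [0, 2.66], [-2.55, 2.55]. Speed limits (rad/s): [2.57, 2.57, 3.14, 3.14, 3.14, 3.14].

INTERFACE

Orientations are given as a rotation vector (axis times angle).
In Python, from cell import manip, inverse_kinematics, cams, order gives the robot as it stands. Calls block until the motion is done:
- manip.move_pose(position, orientation): joint-space move of the TCP to a pose.
- manip.move_linear(position, rate=0.15, rot=None): straight line of the TCP; rot=None keeps the orientation; rate is the mean speed in m/s.
- manip.set_joints(angles): joint-space move.
- manip.set_gripper(opening, force=None): finger opening in m; force is the grip in N (None keeps the last); returns when the fingers have stopped.
- manip.dwell(seconds).
- inverse_kinematics(position, orientation): joint angles nearest the present ones, or None.
- manip.state(): the state.
- cams.capture(name): name is "side" or "top" or "wrist"; returns a dict with "image" (480x640x3 uint8, blue, green, red), "z_map" (480x640 float32, m along the optical axis (not along the pixel's ray), 0 where there is no reading), "intrinsics" (3x3 intrinsics, pixels), "k1" (the pictures are not rectified: a ray, as slopes to the right and down, at radius r is drawn at 1 + k1 r^2 times it, then the intrinsics apply), "position" and "orientation" of the camera in the world; the wrist camera has in their place "T_tool_cam" (4x4, takes a point from camera to tool coordinates, whose origin is the TCP and whose axes are the tool frame's). Camera axes: x right, y down, z forward; pixel columns grow to the right and rows downward; lengths in m; the calibration is good to about 2 mm. A picture is of the moment at which its call begins: read the wrist's pose just before it.
A pose or a line that the arm cannot do raises manip.IKError and nothing moves.
- order.close_job(): hands the job in, once; it reports no verdict.
The state is a dict: "clock": time; "joint_pos": joint angles; "joint_velocities": joint speeds; "tau": joint torques, N m; "tool_pos": TCP position; "tcp_rot": TCP orientation; "contact_force": force on the tool from outside, world axes, zero at the start; "moment": the same for the moment, N m; "gripper_width": finger opening in m.
Only numpy, scipy, OpenCV 4.12 (cv2) and the standard library are available. Lean on these libraries where they do the work, as an engineer would, in place of code of your own. Each camera call takes 0.05 s, during which the arm holds its last target. There are 200 camera calls.

## Working session

There is one attempt and no reset: what is moved stays moved. The work goes in short steps, each a Python script; the robot and the scene stay as the last script left them, time stands still between calls to the robot, and variables do not carry over. Pictures are saved under pics/ and viewed, about 8 in all and at most 12, crops included, and the job is handed in when it is done.

```bash
ls; mkdir -p pics; cat > h.py <<'E'
import numpy as np, cv2
from scipy.spatial.transform import Rotation as R
from cell import manip, inverse_kinematics, cams, order
def rotm(o):
    o=np.asarray(o,float)
    return o if o.shape==(3,3) else R.from_rotvec(o).as_matrix() if o.shape==(3,) else R.from_quat(o).as_matrix()
def cap(name,save=None):
    s=manip.state(); c=cams.capture(name)
    T=np.eye(4)
    if 'T_tool_cam' in c:
        T[:3,:3]=rotm(s['tcp_rot']); T[:3,3]=s['tool_pos']; T=T@np.array(c['T_tool_cam'])
    else:
        T[:3,:3]=rotm(c['orientation']); T[:3,3]=c['position']
    c['T']=T
    if save: cv2.imwrite('pics/'+save,c['image'])
    return c
def rays(c,px):
    d=np.array([c['k1'],0,0,0,0],float)
    u=cv2.undistortPoints(np.array(px,float).reshape(-1,1,2),np.array(c['intrinsics'],float),d).reshape(-1,2)
    return np.c_[u,np.ones(len(u))]
def world(c,px,z=None):
    r=rays(c,px)
    if z is None: z=np.array([c['z_map'][int(round(v)),int(round(u))] for u,v in px])
    return (r*np.reshape(z,(-1,1)))@c['T'][:3,:3].T+c['T'][:3,3]
def cloud(c):
    v,u=np.mgrid[0:480,0:640]; px=np.c_[u.ravel(),v.ravel()]
    return world(c,px,c['z_map'].ravel()).reshape(480,640,3)
E
python3 - <<'E'
from h import *
for n in('top','side'):
    c=cap(n,n+'0.png'); print(n,c['T'].round(3).tolist(),c['k1'],c['orientation'])
    np.savez(f'{n}0.npz',P=cloud(c),z=c['z_map'])
s=manip.state();print(s['clock'],s['tcp_rot'],s['gripper_width'])
E
```

```text
pics
top [[0.006, -0.993, 0.119, 0.378], [-1.0, -0.006, -0.003, 0.013], [0.003, -0.119, -0.993, 1.527], [0.0, 0.0, 0.0, 1.0]] -0.14545847409792872 [-2.16795332  2.15445364 -0.13225461]
side [[-0.98, -0.131, 0.153, 0.33], [-0.201, 0.688, -0.698, 0.895], [-0.014, -0.714, -0.7, 1.009], [0.0, 0.0, 0.0, 1.0]] -0.05937427394179347 [-0.27585273  2.80140941 -1.1746329 ]
0.1 [ 2.04341779  0.34209125 -2.04395651] 0.08823757333869782
```

View pics/top0.png

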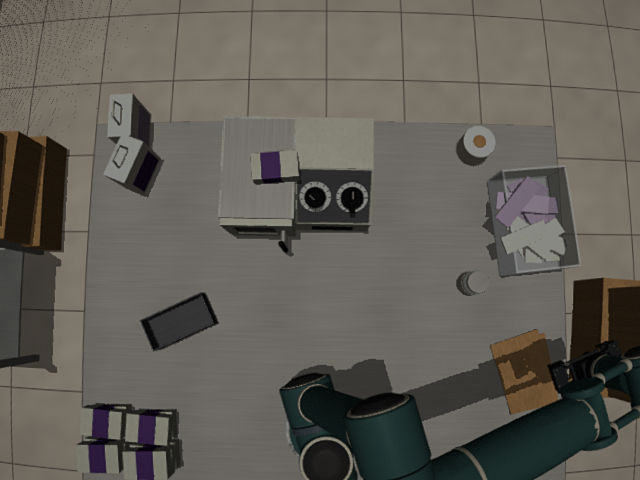

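View pics/side0.png

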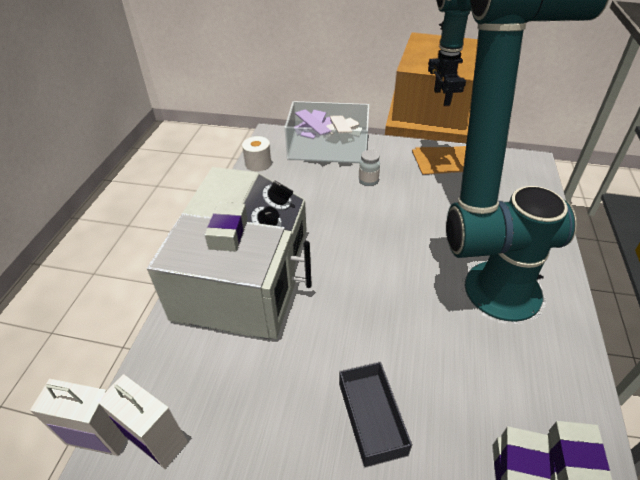

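Top view: the oven spans columns 219–373 and its front is at about row 228. The handle is at (287,243). The left knob (315,196) is round, and the right knob (352,198) has the bar. The carton at (274,167) is beside the left knob; the jar is at (473,283) and the tin at (180,320).

```bash
python3 - <<'E'
from h import *
P=np.load('top0.npz')['P']; im=cv2.imread('pics/top0.png')
for n,(u,v) in dict(topFL=(224,216),topFR=(290,219),topBL=(224,124),backR=(368,165),panTL=(304,174),panBR=(366,222),knobL=(315,196),knobR=(352,197),handle=(282,234),carton=(270,160),jar=(473,280)).items(): print(n,P[v,u].round(4))
# chamber top region
box=P[115:250,210:380].reshape(-1,3)
t=box[abs(box[:,2]-0.22)<0.006]; t=t.astype(np.float32)
print('top rect',cv2.minAreaRect(t[:,:2]),np.median(t[:,2]))
S=np.load('side0.npz')['P'].reshape(-1,3)
t=S[(abs(S[:,2]-0.22)<0.006)&(S[:,0]<1.2)&(S[:,0]>.4)&(abs(S[:,1])<.5)].astype(np.float32)
print('side top rect',cv2.minAreaRect(t[:,:2]),len(t))
h=S[(S[:,2]>.19)&(S[:,2]<.214)&(S[:,0]<0.66)&(S[:,0]>.4)&(abs(S[:,1])<.3)]
print('handle?',len(h),np.median(h,0) if len(h) else 0)
cv2.imwrite('pics/crop0.png',cv2.resize(im[140:260,210:390],None,fx=4,fy=4,interpolation=cv2.INTER_CUBIC))
E
```

```text
topFL [0.6034 0.2698 0.2202]
topFR [0.597  0.0953 0.2152]
topBL [0.8577 0.2794 0.2203]
backR [ 0.7441 -0.1111  0.2196]
panTL [0.7191 0.0598 0.215 ]
panBR [ 0.6016 -0.1114  0.1454]
knobL [0.6581 0.0299 0.2205]
knobR [ 0.6536 -0.0672  0.2323]
handle [0.5659 0.1209 0.1499]
carton [0.7408 0.1456 0.273 ]
jar [ 0.4429 -0.4197  0.1118]Traceback (most recent call last):
  File "<stdin>", line 7, in <module>
cv2.error: OpenCV(4.12.0) /io/opencv/modules/imgproc/src/convhull.cpp:143: error: (-215:Assertion failed) total >= 0 && (depth == CV_32F || depth == CV_32S) in function 'convexHull'
```

```bash
python3 - <<'E'
from h import *
P=np.load('top0.npz')['P']
box=P[115:250,210:380].reshape(-1,3)
t=box[(abs(box[:,2]-0.22)<0.004)].astype(np.float32)
print('top rect',cv2.minAreaRect(t[:,:2].copy()),len(t))
S=np.load('side0.npz')['P'].reshape(-1,3)
t=S[(abs(S[:,2]-0.22)<0.004)&(S[:,0]<1.2)&(S[:,0]>.4)&(abs(S[:,1])<.5)].astype(np.float32)
print('side top rect',cv2.minAreaRect(t[:,:2].copy()),len(t))
h=S[(S[:,2]>.19)&(S[:,2]<.216)&(S[:,0]<0.575)&(S[:,0]>.4)&(abs(S[:,1])<.3)]
print('handle?',len(h),np.median(h,0) if len(h) else 0)
x=np.array([.5,0,-.866]); y=np.array([0,1.,0]); 
for sg in (1,-1):
    M=np.c_[x,sg*y,np.cross(x,sg*y)]
    q=inverse_kinematics(np.array([.655,-.02,.22])-.2*x,R.from_matrix(M).as_rotvec()); print(sg,q)
c=cap('wrist'); print(np.array(c['T_tool_cam']).round(3).tolist(),rotm(manip.state()['tcp_rot']).round(2).tolist())
E
```

```text
top rect ((0.70619136095047, 0.0812719315290451), (0.4115143120288849, 0.3476565182209015), 89.363525390625) 9195
side top rect ((0.7308820486068726, 0.07981061935424805), (0.41755610704421997, 0.3029841184616089), 89.38360595703125) 8164
handle? 56 [0.53363158 0.12487424 0.20515497]
1 [-0.11657718 -0.35918698  2.003957    0.07021283  0.97729949 -1.7111805 ]
-1 [-0.11657718 -0.35918698  2.003957    0.07021283  0.97729949  1.43041216]
[[-0.0, -0.278, 0.961, -0.146], [1.0, -0.0, 0.0, -0.0], [0.0, 0.961, 0.278, -0.072], [0.0, 0.0, 0.0, 1.0]] [[-0.0, 0.32, -0.95], [0.0, -0.95, -0.32], [-1.0, -0.0, -0.0]]
```

```bash
python3 - <<'E'
from h import *
manip.move_linear([.219,-.639,.42],rate=.3)
x=np.array([.5,0,-.866]); y=np.array([0,1.,0]); M=np.c_[x,y,np.cross(x,y)]; rv=R.from_matrix(M).as_rotvec()
manip.move_pose(np.array([.655,-.02,.22])-.2*x,rv)
c=cap('wrist','w1.png'); np.savez('w1.npz',P=cloud(c),T=c['T'],K=c['intrinsics'],k1=c['k1'])
print(manip.state()['clock'])
E
```

```text
3.4417
```

View pics/w1.png

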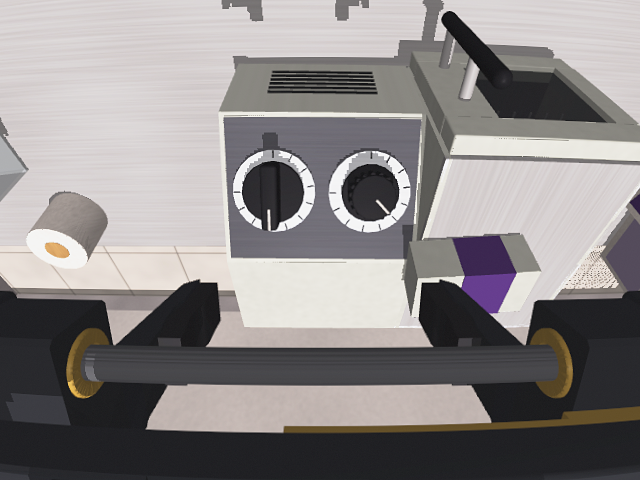

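The wrist view is upside down, so the robot side is at the top. The thermostat is at (272,191), with its white line at (268,218), pointing up-slope. The timer is at (370,192), and the handle's top end is at about (495,75).

```bash
python3 - <<'E'
from h import *
d=np.load('w1.npz'); P=d['P']; im=cv2.imread('pics/w1.png'); g=im.max(2)
# panel plane from bare panel pixels
m=np.zeros((480,640),bool); m[125:145,232:415]=1; m[235:252,236:400]=1; m[150:250,228:234]=1
A=P[m]; c=A.mean(0); 
for _ in range(3):
    u,s,vt=np.linalg.svd(A-c); n=vt[2]*np.sign(vt[2][2]); r=(A-c)@n; A=A[abs(r)<.004]; c=A.mean(0)
print('n',n,np.degrees(np.arccos(n[2])),'yaw',np.degrees(np.arctan2(-n[1],-n[0])),len(A))
h=(P-c)@n
for nm,(u0,u1,lo,hi) in dict(thermo=(225,320,.042,.056),timer=(322,420,.033,.045)).items():
    mm=np.zeros_like(m); mm[140:245,u0:u1]=1; mm&=(h>lo)&(h<hi)
    Q=P[mm]; q=Q[:,:]-c
    ex=np.cross([0,1,0],n); ex/=np.linalg.norm(ex); ey=np.cross(n,ex)
    B=np.c_[q@ex,q@ey]; rect=cv2.minAreaRect(B.astype(np.float32))
    ctr=c+ex*rect[0][0]+ey*rect[0][1]+n*np.median(q@n)
    print(nm,mm.sum(),'h',np.median(q@n),rect[1:],'centre top',ctr.round(4))
    w=mm&(g>140); print(' line',w.sum(),P[w].mean(0).round(4))
    # ring centre: dial plate white
    mm=np.zeros_like(m); mm[140:245,u0:u1]=1; mm&=(g>150)&(h>.001)&(h<.011); q=P[mm]-c
    (cx,cy),rr=cv2.minEnclosingCircle(np.c_[q@ex,q@ey].astype(np.float32)); print(' plate',mm.sum(),rr,(c+ex*cx+ey*cy).round(4),np.median(q@n))
# handle
mm=np.zeros_like(m); mm[10:90,435:515]=1; mm&=(g<60); Q=P[mm]; z=Q[:,2]; print('handle z',np.percentile(z,[1,50,99]))
for a,b in((.2,.215),(.18,.2),(.14,.17),(.1,.14)):
    k=Q[(z>a)&(z<b)]; print(a,len(k),k.mean(0).round(4) if len(k) else '')
# front face + top edges
t=P[160:230,460:600].reshape(-1,3); print('top z',np.median(t[:,2]))
cv2.imwrite('pics/w1c.png',cv2.resize(im[140:245,222:422],None,fx=4,fy=4,interpolation=cv2.INTER_CUBIC))
E
```

```text
n [-0.4962385   0.00575741  0.86816715] 29.753655972334897 yaw -0.6647218010185854 5442
thermo 1136 h 0.04732176774659662 ((0.016268758103251457, 0.06157898157835007), 89.591796875) centre top [ 0.6408 -0.0675  0.2217]
 line 65 [ 0.6595 -0.067   0.233 ]
 plate 1966 0.049972210079431534 [ 0.6626 -0.0746  0.1797] 0.004574558535401394
timer 1673 h 0.03637281103517881 ((0.04616846889257431, 0.04727406054735184), 79.16411590576172) centre top [0.6473 0.0325 0.2122]
 line 61 [0.6566 0.0409 0.2173]
 plate 2444 0.054699596017599106 [0.6591 0.0407 0.1769] 0.00448939358138716
handle z [0.04914152 0.14883783 0.21260636]
0.2 409 [0.5312 0.1181 0.2083]
0.18 285 [0.5295 0.1153 0.1904]
0.14 314 [0.5289 0.1158 0.1558]
0.1 418 [0.5407 0.1259 0.1175]
top z 0.21936878553583064
```

View pics/w1c.png

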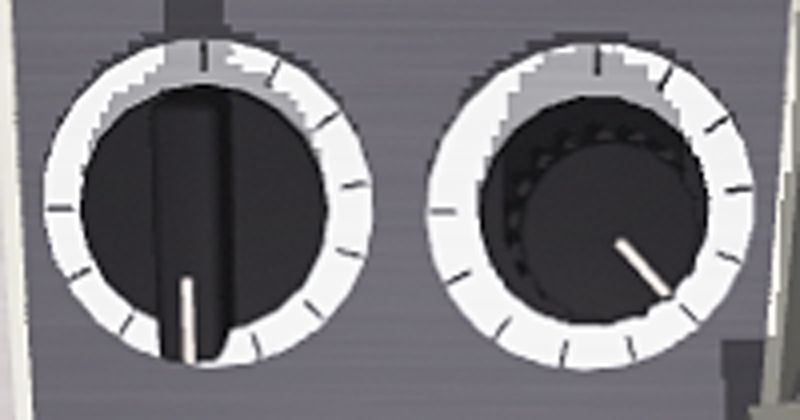

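Dial ticks run clockwise from the robot-side tick over 270°. The line is at half a turn, so the thermostat reads about π, and one regrip-free turn of the last joint fits its range.

```bash
python3 - <<'E'
from h import *
yaw=np.radians(-.65); Rz=R.from_euler('z',yaw).as_matrix()
x=Rz@[.5,0,-.8660254]; y=Rz@[0,1.,0]
top=np.array([.6408,-.0675,.2217]); pg=top+.025*x
np.savez('k.npz',x=x,y=y,top=top)
rv=lambda a,s: R.from_matrix(R.from_rotvec(a*x).as_matrix()@np.c_[x,s*y,np.cross(x,s*y)]).as_rotvec()
for s in(1,-1):
    q=[inverse_kinematics(top-.06*x,rv(a,s)) for a in(0,-.3)]; print(s,[v.round(3).tolist() for v in map(np.array,q)])
# anticlockwise = negative about x; does j6 fall?
dirn=np.sign(q[1][5]-q[0][5]); s=-1 if dirn<0 else 1
print('dir',dirn,'s',s)
manip.set_gripper(.045)
manip.move_pose(top-.06*x,rv(0,s))
manip.move_linear(pg,rate=.08)
print(manip.state()['contact_force'])
manip.set_gripper(0,force=40); st=manip.state(); print(st['clock'],st['gripper_width'],st['contact_force'],st['moment'],st['joint_pos'])
cap('wrist','w2.png')
E
```

```text
1 [[-0.203, -0.176, 2.082, 0.144, 0.725, -1.845], [-0.203, -0.176, 2.082, 0.144, 0.725, -2.145]]
-1 [[-0.203, -0.176, 2.082, 0.144, 0.725, 1.296], [-0.203, -0.176, 2.082, 0.144, 0.725, 0.996]]
dir -1.0 s -1
[0.34259518 0.16247117 0.06751598]
8.5167 0.015816318730813506 [-2.22118159 -2.32190222  2.18124778] [-0.2922057   0.33539423 -0.19038794] [-0.18673972 -0.0224023   2.08506466  0.16207031  0.5674223   1.28142666]
```

```bash
python3 - <<'E'
from h import *
x=np.load('k.npz')['x']
q=np.array(manip.state()['joint_pos']); q0=q[5]
for a in [.4,.8,1.2,1.6,2.0,2.4,2.8,3.0,3.1,3.16,3.2]:
    t=q.copy(); t[5]=q0-a; manip.set_joints(t); s=manip.state()
    print(a,round(q0-s['joint_pos'][5],3),'t',round(s['clock'],2),'F',np.linalg.norm(s['contact_force']).round(1),'Mx',round(float(np.dot(s['moment'],x)),3),'w',round(s['gripper_width'],4))
    if abs(np.dot(s['moment'],x))>1.0: break
E
```

```text
0.4 0.397 t 9.03 F 3.1 Mx -0.085 w 0.016
0.8 0.796 t 9.5 F 3.0 Mx -0.187 w 0.0159
1.2 1.196 t 9.97 F 4.9 Mx -0.144 w 0.0154
1.6 1.595 t 10.43 F 4.5 Mx -0.13 w 0.0157
2.0 1.995 t 10.9 F 4.4 Mx -0.184 w 0.0152
2.4 2.395 t 11.37 F 4.6 Mx -0.151 w 0.0159
2.8 2.795 t 11.83 F 4.8 Mx -0.077 w 0.0153
3.0 2.994 t 12.14 F 5.5 Mx -0.149 w 0.0155
3.1 3.094 t 12.39 F 4.1 Mx -0.062 w 0.0159
3.16 3.154 t 12.64 F 5.2 Mx 0.399 w 0.0157
3.2 3.195 t 12.89 F 5.0 Mx 0.797 w 0.0158
```

```bash
python3 - <<'E'
from h import *
k=np.load('k.npz'); x=k['x']
manip.set_gripper(.045); manip.move_linear(np.array(manip.state()['tool_pos'])-.16*x,rate=.2)
# half turn of the wrist puts the camera back on the robot side
x=k['x'];y=k['y'];M=np.c_[x,-y,np.cross(x,-y)]
print(manip.state()['clock'])
c=cap('wrist','w3.png'); np.savez('w3.npz',P=cloud(c))
E
```

```text
14.4333
```

View pics/w3.png

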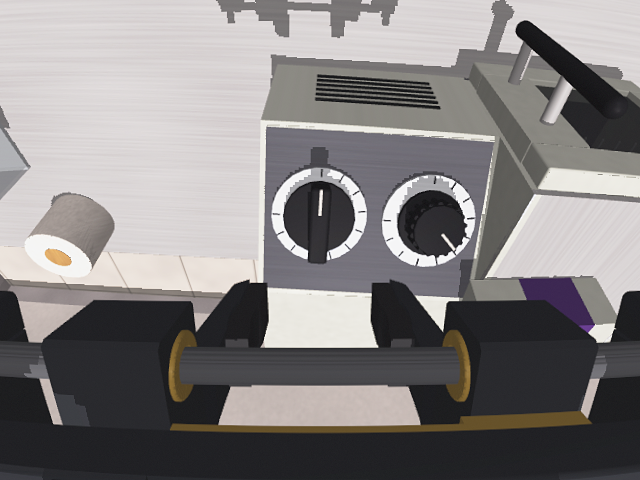

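The bar's line now ends at about (320,195), pointing at the robot-side 0 tick. The timer's pointer is unchanged. I'll check the angle numerically and measure the handle a second time.

```bash
python3 - <<'E'
from h import *
k=np.load('k.npz'); n=-k['x']; y=k['y']; e=np.cross(y,n); P=np.load('w3.npz')['P']; g=cv2.imread('pics/w3.png').max(2)
w=P-k['top']; h=w@n
mm=np.zeros((480,640),bool); mm[160:275,270:370]=1; b=mm&(abs(h)<.006)
B=np.c_[w[b]@e,w[b]@y]; print('bar',b.sum(),cv2.minAreaRect(B.astype(np.float32)))
vx,vy,_,_=cv2.fitLine(B.astype(np.float32),cv2.DIST_L2,0,.01,.01).ravel(); print('bar angle deg',np.degrees(np.arctan(vy/vx)))
l=b&(g>140); print('line',w[l].mean(0)@e,w[l].mean(0)@y)
for f,r in(('w1.npz',(10,90,435,515)),('w3.npz',(15,120,510,630))):
    P=np.load(f)['P']; g=cv2.imread('pics/'+f[:2]+'.png').max(2)
    Q=P[r[0]:r[1],r[2]:r[3]][g[r[0]:r[1],r[2]:r[3]]<70]; 
    Q=Q[(Q[:,0]>.5)&(Q[:,0]<.553)&(Q[:,2]<.22)]
    for a,c in((.21,.22),(.18,.206),(.15,.18),(.10,.14)):
        t=Q[(Q[:,2]>a)&(Q[:,2]<c)]; print(f,a,len(t),t.mean(0).round(4),np.percentile(t[:,:2],[3,97],axis=0).round(3).tolist())
Rd=np.array([[0,0],[0,0]])
rv=R.from_matrix(np.array([[0,0,1],[0,1,0],[-1,0,0.]])).as_rotvec()
rv2=R.from_matrix(np.array([[0,0,-1],[0,-1,0],[-1,0,0.]])).as_rotvec()
for o in(rv,rv2):
  for p in([.53,.12,.3],[.53,.12,.176],[.42,.26,.176]): print(inverse_kinematics(p,o))
E
```

```text
bar 1518 ((-0.0002453625202178955, 7.639732211828232e-05), (0.01598966307938099, 0.06141505762934685), 89.95413970947266)
bar angle deg -0.022707429
line -0.016722421141307953 0.0003122355067827672
w1.npz 0.21 168 [0.5329 0.1199 0.2114] [[0.528, 0.115], [0.538, 0.125]]
w1.npz 0.18 383 [0.5294 0.1155 0.1937] [[0.525, 0.112], [0.537, 0.122]]
w1.npz 0.15 336 [0.5289 0.1158 0.1654] [[0.525, 0.112], [0.536, 0.123]]
w1.npz 0.1 333 [0.5293 0.1155 0.121 ] [[0.525, 0.113], [0.537, 0.122]]
w3.npz 0.21 203 [0.5328 0.1195 0.2113] [[0.528, 0.115], [0.538, 0.125]]
w3.npz 0.18 698 [0.5304 0.115  0.1936] [[0.525, 0.112], [0.538, 0.121]]
w3.npz 0.15 640 [0.5304 0.1149 0.1655] [[0.525, 0.112], [0.538, 0.121]]
w3.npz 0.1 604 [0.5305 0.1148 0.1209] [[0.525, 0.112], [0.538, 0.12]]
[ 1.76823568e-01 -1.90230641e-02  1.80711399e+00 -4.44089210e-16
  1.35350173e+00 -1.39397276e+00]
[ 1.76823568e-01  6.46841454e-02  1.95398680e+00 -4.44089210e-16
  1.12292170e+00 -1.39397276e+00]
[ 5.03877547e-01 -3.12868020e-02  2.05156735e+00 -4.44089210e-16
  1.12131211e+00 -1.06691878e+00]
[ 1.76823568e-01 -1.90230641e-02  1.80711399e+00 -4.44089210e-16
  1.35350173e+00  1.74761989e+00]
[ 1.76823568e-01  6.46841454e-02  1.95398680e+00 -4.44089210e-16
  1.12292170e+00  1.74761989e+00]
[ 5.03877547e-01 -3.12868020e-02  2.05156735e+00 -4.44089210e-16
  1.12131211e+00  2.07467387e+00]
```

Thermostat is at 0 (bar angle within 0.1°). Handle axis is at (0.533, 0.120), agreeing in both views. Now the door.

```bash
python3 - <<'E'
from h import *
yaw=np.radians(-.65); Rz=lambda a:R.from_euler('z',a).as_matrix()
H=np.array([.533,.120,0]); hinge=H+Rz(yaw)@[.065,.165,0]
M0=np.array([[0,0,1],[0,1,0],[-1,0,0.]])
pose=lambda th,z:(hinge+Rz(yaw-th)@[-.065,-.165,0]+[0,0,z], R.from_matrix(Rz(yaw-th)@M0).as_rotvec())
p,o=pose(0,.30); manip.move_pose(p,o)
manip.set_gripper(.05); manip.move_linear(pose(0,.176)[0],rate=.1)
print(manip.state()['contact_force']); manip.set_gripper(0,force=15)
s=manip.state(); print(s['clock'],s['gripper_width'],s['contact_force'])
assert .012<s['gripper_width']<.02
for i,th in enumerate(np.arange(.07,1.13,.07)):
    p,o=pose(th,.176); manip.move_linear(p,rate=.06,rot=o); s=manip.state()
    if i%3==0: print(round(th,2),round(s['clock'],2),s['gripper_width'].__round__(4),np.round(s['contact_force'],1),(np.array(s['tool_pos'])-p).round(4))
    if np.linalg.norm(s['contact_force'])>40: print('stop');break
c=cap('side','s4.png')
E
```

```text
[-0.88699646 -0.28566242 -0.0328934 ]
17.575 0.015343441664854622 [0.4801347  1.7601897  1.06997307]
0.07 17.93 0.0153 [ 0.3  3.2 -0.7] [0.0001 0.0004 0.0001]
0.28 19.01 0.0152 [ 1.6  4.5 -1.7] [0.0004 0.0002 0.0001]
0.49 20.08 0.0151 [ 2.6  4.2 -2.3] [0.0006 0.     0.0002]
0.7 21.16 0.0153 [ 3.9  3.4 -1.8] [ 0.0005 -0.      0.0001]
0.91 22.23 0.0154 [ 5.4  2.8 -1.9] [ 0.0005 -0.0001  0.0001]
1.12 23.31 0.0155 [ 5.   0.9 -0.8] [ 0.0004 -0.0003  0.0001]
```

View pics/s4.png

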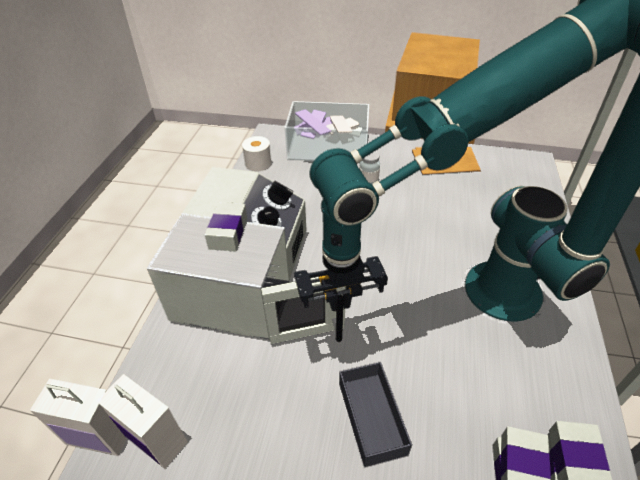

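The door is open about 64° with the gripper at (340,290), and the carton, jar and tin have not moved. Next I release the handle, lift straight up and check from above.

```bash
python3 - <<'E'
from h import *
manip.set_gripper(.045); p=np.array(manip.state()['tool_pos']); p[2]=.36; manip.move_linear(p,rate=.12)
manip.move_pose([.40,0,.45],manip.state()['tcp_rot']); manip.dwell(.5)
s=manip.state(); print(s['clock'],s['contact_force'],np.abs(s['joint_velocities']).max())
c=cap('side','s5.png'); P=cloud(c); Q=P.reshape(-1,3)
h=Q[(Q[:,2]>.195)&(Q[:,2]<.216)&(Q[:,0]<.46)&(Q[:,0]>.36)&(Q[:,1]>.18)&(Q[:,1]<.32)]; print('handle top',len(h),np.median(h,0))
v=np.median(h,0)[:2]-[.6,.284]; print('door angle',np.degrees((np.arctan2(-.165,-.065)-np.arctan2(v[1],v[0]))%(2*np.pi)))
a=cv2.imread('pics/side0.png'); d=cv2.absdiff(a,c['image']).max(2)
for n,(u0,u1,v0,v1) in dict(carton=(205,245,212,250),tin=(338,412,362,466),jar=(357,382,148,186)).items(): print(n,(d[v0:v1,u0:u1]>40).mean().round(3))
E
```

```text
27.25 [ 0.30839865  0.00207648 -0.56352396] 0.004843132256562735
handle top 253 [0.43596671 0.22783887 0.21022323]
door angle 49.598570547277106
carton 0.0
tin 0.0
jar 0.0
```

View pics/s5.png

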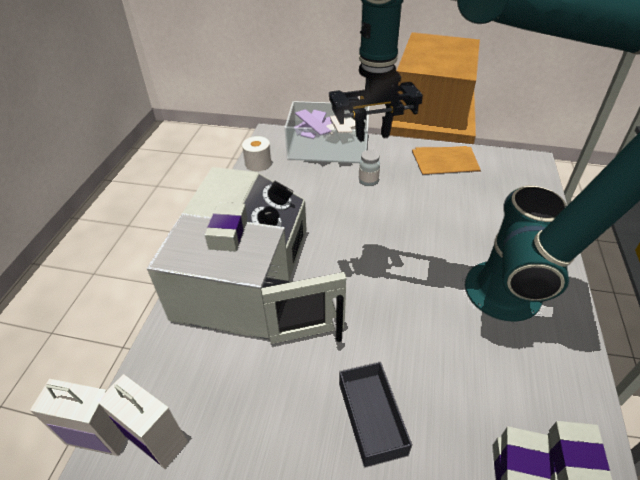

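That 49.6° includes points from the white door-top edge. I'll recompute it from the black handle pixels only.

```bash
python3 - <<'E'
from h import *
c=cap('side'); P=cloud(c); g=c['image'].max(2)
m=np.zeros(g.shape,bool); m[288:345,330:350]=1
m&=(g<60)&(P[...,2]>.1)&(P[...,2]<.216); h=np.median(P[m],0); print(m.sum(),h)
v=h[:2]-[.6,.284]; th=np.degrees((np.arctan2(-.165,-.065)-np.arctan2(v[1],v[0]))%(2*np.pi)); print('door',th,manip.state()['clock'])
if th>52: order.close_job(); print('closed')
E
```

```text
214 [0.42398515 0.27798908 0.16074403]
door 66.54266940038875 27.35
the job is handed in; nothing more can be done
closed
```

The oven is shut down: I turned the thermostat off with the door still shut, then opened the door to about 64° and left it standing. I handed the job in at 27.4 s; no verdict is reported.

- **Thermostat:** I turned it anticlockwise by about π in one grip until the torque rose at the end stop. The bar lies within 0.1° of the off direction, with its line at the 0 tick, in a view taken before the door was opened. I did not measure it again afterwards.
- **Door:** I gripped the handle, swung it along its arc to a commanded 1.12 rad (64°) and released it. The final measurement on the black handle gave 66.5°. That point is on the handle's surface, so it agrees with 64°. An earlier reading of 49.6° had picked up points on the door's top edge, so I discarded it.
- **Timer:** its pointer looked unchanged in the view after the thermostat turn. I did not measure it in numbers.
- **Carton, jar and tin:** no pixels changed in the side view between start and end.
- **Robot:** the arm was well clear and still, with about 0.6 N of contact force.

One check I could not explain: the torque read about the tool axis while turning had the opposite sign to the rise at the stop. I took this as sensor offset, since the picture confirmed the knob had turned.

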